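Unpack flange rings onto the turret rack and clear the packing

ROBOT

A 6-joint arm with a two-finger parallel gripper is mounted at the origin on the work surface. World frame = base frame: x ahead of the robot, y to its left, z up, the work surface at z = 0. Lengths are in mm, angles in rad, forces in N, time in s.
With the tool pointing down it reaches from about 400 to 925 mm from the base axis. Payload 12.5 kg.
Tool frame: the origin (TCP) lies on the centre line of the jaws, within the pads' length; the fingertips stand 8 mm ahead of it and the grasp point (between the pads) lies 11 mm behind it; z points along the fingers, x is the direction in which the jaws open and shut, and the axes are right-handed (so a half turn about z gives the same grasp; the last joint's range is limited). The gripper opens to 95 mm and grips with 3 to 60 N. Pads are 20 mm wide; open, the fingers measure 119 mm over their backs; the gripper's body (75 mm by 180 mm) begins 59 mm behind the grasp point.
Start: joints at [-1.397, 0.491, 1.559, -0, 1.092, -0.106], TCP at [172.625, -600.705, 222.661] pointing down, gripper open.
Joint ranges: [-3.1, 3.1], [-0.84, 2.19], [0.05, 2.79], [-1.13, 4.28], [0.06, 2.93], [-2.69, 2.69]. Speed limits (rad/s): [2.22, 2.22, 2.79, 3.14, 3.14, 3.14].

INTERFACE

Orientations are given as [roll, pitch, yaw] about the fixed x, y, z axes, in that order (R = Rz(yaw) Ry(pitch) Rx(roll)).
In Python, from cell import env gives the robot as it stands. The module is installed in compiled form; this text tells all that it offers.
- The arm moves only by the tool send_rows, never from a script. Its argument "moves" is a list that holds one entry, the list of rows, each a list of 6 numbers: the shift along the tool's x, y, z as a fraction of full scale, then the turn, a rotation vector about the tool's x, y, z as a fraction of full scale. A call has 1 to 12 rows; each row is the pose to reach, as a shift and turn from the pose commanded when the call began, along the tool's axes at that moment; what a row does not reach only later rows make up. Full scale, the value 1, is 0.3 m for a shift and 90 degrees for a turn. A row lasts 1/12 s, in which the tool goes at most 41.7 mm and 7.16 degrees, less where a joint would pass 70% of its speed; a pose out of reach is approached as far as the arm can. A call with a number of a shift or a turn outside -1 to 1 is refused whole. A call with a gripper value outside its range is refused whole. "grip" is the gripper's target within -1 to 1 (shut at 1, half-way at 0, fully open at -1), set as the call begins (left out, the last holds). The fingers move at their own pace and stop on an object; the grip force is fixed at half the most. Time passes only in rows, so rows that repeat a pose let the fingers close. It gives the time, the measured TCP pose, the force and the opening at its end, in the units of the state.
- env.state(): the state, without advancing time (a new reading comes with each control period).
- env.read_camera(name): name is "scene" or "top" or "wrist"; returns a dict with "image" (480x640x3 uint8, red, green, blue), "mtx" (3x3 intrinsics, pixels), "distortion" ([k1, k2, p1, p2, k3] as OpenCV has them; the pictures are not rectified), "T" (4x4, takes a point from camera to world coordinates); the wrist camera has in their place "mount" (4x4, takes a point from camera to tool coordinates, whose origin is the TCP and whose axes are the tool frame's). Camera axes: x right, y up, looking along -z (the intrinsics and any distortion apply to the point x, -y, -z); pixel columns grow to the right and rows downward; lengths in mm; the calibration is good to about 2 mm. A picture is of the moment at which its call begins: read the wrist's pose just before it. There is no depth.
- env.job_done(): hands the job in, once; it reports no verdict.
Trained networks look in the newest picture that a camera, given by its name, has taken for a name from the list of things; names that differ only in an ending like _2 or _b are one class to them, and where a whole thing is asked for, a point or a joint stands for the part that bears it (a point fixed in the world has none). Each returns a list of dicts, best first, with "confidence" (0 to 1); they miss things now and then, are a little off and sometimes report something else, mostly with a low value. They report only what shows in the picture. A call takes as long as a camera call.
- env.look_for(camera, thing): "xy" ([column, row] in pixels, amid what is visible of it).
- env.outline_of(camera, thing): "region" (480x640 bool, what is visible of it) and "xy" ([column, row] in pixels, amid what is visible of it).
The state is a dict: "t": time; "joints": joint angles; "qvel": joint speeds; "tau": joint torques, N m; "eef_pos": TCP position; "tcp_rot": TCP orientation; "ft_force": force on the tool from outside, world axes, zero at the start; "moment": the same for the moment, N m; "opening": opening from 0.0 (shut) to 1.0 (fully open).
Only numpy, scipy, OpenCV 4.12 (cv2) and the standard library are available. Lean on these libraries where they do the work, as an engineer would, in place of code of your own. Each camera call takes 0.05 s, during which the arm holds its last target. There are 200 camera calls.

TASK

Unpack this delivery: hang every flange ring from the plywood rack on the turret rack, one ring to a hook, each time first turning an empty hook round to the front pointer and only then putting the ring on that front hook. Throw all the used wooden packing chocks into the scrap bin, leave the rings that already hang there on their hooks, and do not disturb the wrench, jar and drill.

Things in the scene. Friction and masses are not known exactly. Their poses are not given: they have to be found in the camera images.
- turret_foot: Fixed foot (steel disc 170 mm across, upright post) of the turret rack; origin under its centre, on the turret axis. Its -x axis points to the FRONT, towards the robot; a dark pointer bar on the bench shows it. Atop the head, centred on the axis 228 mm above the bench, is a black bar grip 50 long, 12 thick, 28 mm high, long side along the line to hook0, turning with the head; free below to 182 mm.
- turret (a joint): Angle of the five-hook head about its vertical axis (rad), counter-clockwise from above positive; 0 is where it stood at the start (the hook points tell where the hooks are). Turns by its bar grip either way (stops at -7 and +7), stays where it is left; friction 0.10 N m. At the start no hook points to the front.
- hook0 (a point): Hook 0 of five alike, 72 degrees apart, numbered counter-clockwise from above: point on the axis of its level steel rod, 98 mm from the turret axis, 170 mm above the bench, where the middle of a hung ring belongs. Rod 10 mm thick, outward; its end, at 134 mm, is turned up, top 15 mm above the rod's axis. A hook with no ring on it is empty.
- hook1 (a point): Hook 1 of five alike, 72 degrees apart, numbered counter-clockwise from above: point on the axis of its level steel rod, 98 mm from the turret axis, 170 mm above the bench, where the middle of a hung ring belongs. Rod 10 mm thick, outward; its end, at 134 mm, is turned up, top 15 mm above the rod's axis. A hook with no ring on it is empty.
- hook2 (a point): Hook 2 of five alike, 72 degrees apart, numbered counter-clockwise from above: point on the axis of its level steel rod, 98 mm from the turret axis, 170 mm above the bench, where the middle of a hung ring belongs. Rod 10 mm thick, outward; its end, at 134 mm, is turned up, top 15 mm above the rod's axis. A hook with no ring on it is empty.
- hook3 (a point): Hook 3 of five alike, 72 degrees apart, numbered counter-clockwise from above: point on the axis of its level steel rod, 98 mm from the turret axis, 170 mm above the bench, where the middle of a hung ring belongs. Rod 10 mm thick, outward; its end, at 134 mm, is turned up, top 15 mm above the rod's axis. A hook with no ring on it is empty.
- hook4 (a point): Hook 4 of five alike, 72 degrees apart, numbered counter-clockwise from above: point on the axis of its level steel rod, 98 mm from the turret axis, 170 mm above the bench, where the middle of a hung ring belongs. Rod 10 mm thick, outward; its end, at 134 mm, is turned up, top 15 mm above the rod's axis. A hook with no ring on it is empty.
- front_point (a point): Front (loading) place: fixed point 98 mm in front of the turret axis, 170 mm above the bench. A hook points to the front when its point is here.
- stock0: Aluminium flange ring already hanging on hook0 if present (two of the five are present, None if absent). Same ring as ring0..2: outer diameter 88 mm, hole 44 mm, 8 mm thick, 110 g; origin at its centre, x axis along the ring's axis. Hanging, its centre is 17 mm below the rod's axis. Stays on the rack.
- stock1: Aluminium flange ring already hanging on hook1 if present (two of the five are present, None if absent). Same ring as ring0..2: outer diameter 88 mm, hole 44 mm, 8 mm thick, 110 g; origin at its centre, x axis along the ring's axis. Hanging, its centre is 17 mm below the rod's axis. Stays on the rack.
- stock2: Aluminium flange ring already hanging on hook2 if present (two of the five are present, None if absent). Same ring as ring0..2: outer diameter 88 mm, hole 44 mm, 8 mm thick, 110 g; origin at its centre, x axis along the ring's axis. Hanging, its centre is 17 mm below the rod's axis. Stays on the rack.
- stock3: Aluminium flange ring already hanging on hook3 if present (two of the five are present, None if absent). Same ring as ring0..2: outer diameter 88 mm, hole 44 mm, 8 mm thick, 110 g; origin at its centre, x axis along the ring's axis. Hanging, its centre is 17 mm below the rod's axis. Stays on the rack.
- stock4: Aluminium flange ring already hanging on hook4 if present (two of the five are present, None if absent). Same ring as ring0..2: outer diameter 88 mm, hole 44 mm, 8 mm thick, 110 g; origin at its centre, x axis along the ring's axis. Hanging, its centre is 17 mm below the rod's axis. Stays on the rack.
- ring0: Aluminium flange ring to hang up, standing in the plywood rack (two or three present, None if absent or held): outer diameter 88, hole 44, 8 mm thick, 110 g; origin at its centre, x axis along the ring's axis (level). The fixed rack (150 x 110 x 38 mm) has three slots 50 mm apart (ring0 robot side, ring1 middle, ring2 far), 11 mm wide; a ring's top is 56 mm above it.
- ring1: Aluminium flange ring to hang up, standing in the plywood rack (two or three present, None if absent or held): outer diameter 88, hole 44, 8 mm thick, 110 g; origin at its centre, x axis along the ring's axis (level). The fixed rack (150 x 110 x 38 mm) has three slots 50 mm apart (ring0 robot side, ring1 middle, ring2 far), 11 mm wide; a ring's top is 56 mm above it.
- ring2: Aluminium flange ring to hang up, standing in the plywood rack (two or three present, None if absent or held): outer diameter 88, hole 44, 8 mm thick, 110 g; origin at its centre, x axis along the ring's axis (level). The fixed rack (150 x 110 x 38 mm) has three slots 50 mm apart (ring0 robot side, ring1 middle, ring2 far), 11 mm wide; a ring's top is 56 mm above it.
- chock0: Used wooden packing chock, 50 x 30 x 28 mm (its x, y, z), 30 g, origin at its centre; lies on a black rubber mat (260 x 150 x 3 mm, fixed) (three or four present, None if absent or held).
- chock1: Used wooden packing chock, 46 x 34 x 28 mm (its x, y, z), 30 g, origin at its centre; lies on a black rubber mat (260 x 150 x 3 mm, fixed) (three or four present, None if absent or held).
- chock2: Used wooden packing chock, 42 x 26 x 28 mm (its x, y, z), 30 g, origin at its centre; lies on a black rubber mat (260 x 150 x 3 mm, fixed) (three or four present, None if absent or held).
- chock3: Used wooden packing chock, 52 x 28 x 28 mm (its x, y, z), 30 g, origin at its centre; lies on a black rubber mat (260 x 150 x 3 mm, fixed) (three or four present, None if absent or held).
- bin: Fixed open scrap bin, 180 x 180 mm outside, 80 mm high, walls and floor 5 mm; origin centre of its underside.
- wrench: Bystander: steel wrench 170 mm long lying on the bench; origin near its middle underneath.
- grease_jar: Bystander: white jar with a black lid, 56 mm across, 75 mm high; origin centre of its underside.
- drill: Bystander: yellow and black cordless drill standing on its battery, 182 mm high; origin centre of its underside.

How it is judged:
By the outcome, as a careful person would: the job done as asked, in the order asked, and still so for the second after the job is handed in, with the robot touching nothing.
Of stock0, stock1, stock2, stock3, stock4 only 2 to 2 are there at a start; the rules pass over those that are not, and their reading is None.
Of ring0, ring1, ring2 only 2 to 3 are there at a start; the rules pass over those that are not, and their reading is None.
Of chock0, chock1, chock2, chock3 only 3 to 4 are there at a start; the rules pass over those that are not, and their reading is None.
At some moment in a run one of chock0, chock1, chock2, chock3 may be knocked a few centimetres aside while the robot is not near it.
It also fails if it takes over 210 s, if anything falls off the work surface, if the arm or the gripper's body presses on something with over 40 N, if the wrist force passes 120 N, or if a joint passes its speed limit or range.

## Working session

There is one attempt and no reset: what is moved stays moved. The work goes in short steps, Python scripts to look and compute and a tool call to move; the robot and the scene stay as the last step left them, time stands still between calls to the robot, and variables do not carry over. Pictures are saved under pics/ and viewed, about 12 in all and at most 16, crops included, and the job is handed in when it is done.

Besides the shell and the picture viewer there is one more tool, called after "Request:" as name([rows], argument=value, ...), one row to a line, values as JSON. send_rows: Moves the arm, as the interface text tells. Its arguments: {"type":"object","properties":{"moves":{"type":"array","items":{"type":"array","items":{"type":"array","items":{"type":"number"}}}},"grip":{"type":"number"}},"required":["moves"]}

```bash
ls; mkdir -p pics; python3 - <<'E'
from cell import env
import cv2,numpy as np
print(env.state())
for n in("scene","top"):
    c=env.read_camera(n); cv2.imwrite(f"pics/{n}0.png",c["image"][:,:,::-1]); print(n,c["mtx"],c["distortion"],c["T"])
c=env.read_camera("wrist");print(c["mtx"],c["distortion"],c["mount"])
E
```

```text
pics
{'t': 0.0, 'joints': array([-1.39657373e+00,  4.91560426e-01,  1.55946680e+00,  3.45708773e-05,
        1.09169174e+00, -1.05614672e-01]), 'qvel': array([ 0.00067087,  0.00097871,  0.0007692 , -0.00039337, -0.00062003,
       -0.00010969]), 'tau': array([-2.87003437e-03, -6.12642145e+01, -2.58185613e+01,  6.90490636e-02,
        4.81279241e-02, -1.15639596e-04]), 'eef_pos': array([ 172.60344148, -600.44346395,  222.05523121]), 'tcp_rot': array([-3.14144343e+00,  1.11679847e-03, -1.29097493e+00]), 'ft_force': array([ 0.46162298, -0.16246561,  1.09417786]), 'moment': array([-0.00021585,  0.02218615, -0.04856575]), 'opening': 1.0031946654832844}
scene [[479.95675153   0.         326.86368747]
 [  0.         479.95675153 238.83351928]
 [  0.           0.           1.        ]] [-0.08973763  0.          0.          0.          0.        ] [[-1.01704384e-01 -8.10980217e-01  5.76166040e-01  1.15079998e+03]
 [ 9.94777401e-01 -8.79199886e-02  5.18459071e-02  4.52251592e+01]
 [ 8.61050660e-03  5.78429912e-01  8.15686641e-01  9.32558931e+02]
 [ 0.00000000e+00  0.00000000e+00  0.00000000e+0
[... 239 characters left out ...]
953e-01 -1.81283974e-01  3.06925841e+02]
 [-9.99885337e-01  1.11724994e-02 -1.02219199e-02  1.48872542e+01]
 [-8.02629869e-03  1.81394447e-01  9.83377666e-01  1.69072733e+03]
 [ 0.00000000e+00  0.00000000e+00  0.00000000e+00  1.00000000e+00]]
[[390.08553606   0.         316.34747498]
 [  0.         390.08553606 244.99881494]
 [  0.           0.           1.        ]] [-0.00586634  0.          0.          0.          0.        ] [[ 9.99999976e-01 -5.68616302e-05  2.11976097e-04  5.70687036e-02]
 [ 2.86759725e-06 -9.62386577e-01 -2.71683778e-01 -7.69360330e+01]
 [ 2.19451333e-04  2.71683772e-01 -9.62386554e-01 -1.63852246e+02]
 [ 0.00000000e+00  0.00000000e+00  0.00000000e+00  1.00000000e+00]]
```

View pics/scene0.png

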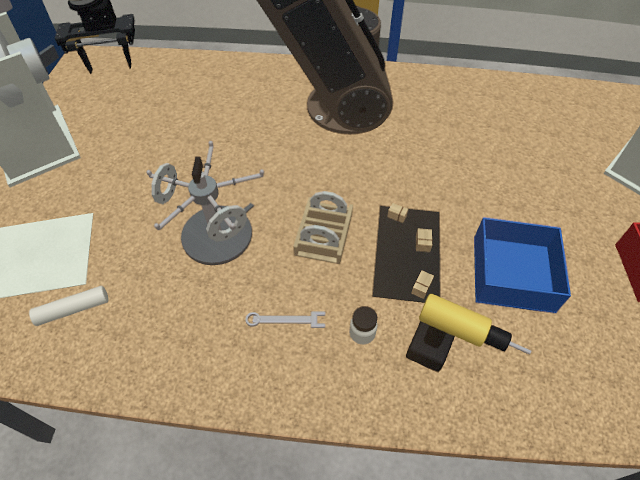

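View pics/top0.png

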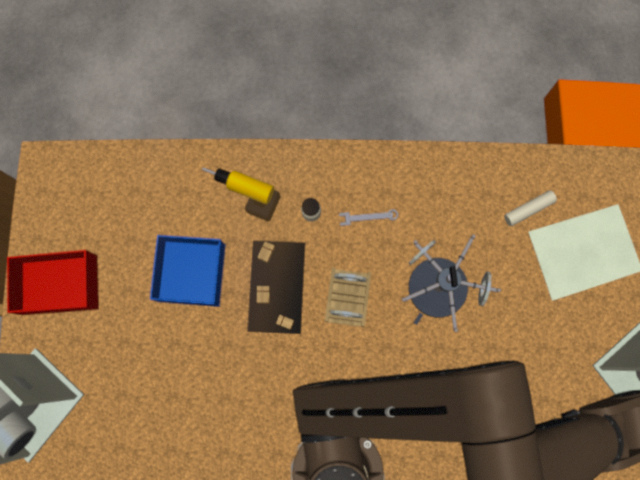

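```bash
cat > h.py <<'E'
from cell import env
import cv2,numpy as np
from scipy.spatial.transform import Rotation as Ro
def pose():
    s=env.state(); T=np.eye(4); T[:3,:3]=Ro.from_euler('xyz',s['tcp_rot']).as_matrix(); T[:3,3]=s['eef_pos']; return T
def cam(n):
    P=pose(); c=env.read_camera(n); c["W"]=P@c["mount"] if n=="wrist" else c["T"]; return c
def xyz(c,px,z):
    u=cv2.undistortPoints(np.array(px,float).reshape(-1,1,2),c["mtx"],np.array(c["distortion"]))[:,0]
    d=np.c_[u[:,0],-u[:,1],-np.ones(len(u))]@c["W"][:3,:3].T; o=c["W"][:3,3]
    return o+d*((z-o[2])/d[:,2])[:,None]
def proj(c,p):
    W=np.linalg.inv(c["W"]); q=np.atleast_2d(p)@W[:3,:3].T+W[:3,3]; q=q*[1,-1,-1]
    return cv2.projectPoints(q,np.zeros(3),np.zeros(3),c["mtx"],np.array(c["distortion"]))[0][:,0]
def rect(c,region,z):
    cn=max(cv2.findContours(region.astype('uint8'),0,1)[0],key=cv2.contourArea)
    return cv2.minAreaRect(xyz(c,cn.reshape(-1,2),z)[:,:2].astype('float32'))
E
cat > m.py <<'E'
from h import *
for n in("top","scene"):
    c=cam(n)
    for th,z in(("turret_foot",5),("hook0",170),("stock0",153),("ring0",50),("chock0",31),("bin",80),("wrench",5),("grease_jar",75),("drill",100),("front_point",170)):
        try:
            for o in env.outline_of(n,th)[:5]:
                if o["confidence"]<.3: continue
                r=rect(c,o["region"],z); print(n,th,round(o["confidence"],2),np.round(o["xy"]),xyz(c,o["xy"],z)[0].round()[:2],np.round(r[0]),np.round(r[1]),round(r[2]),o["region"].sum())
        except Exception as e: print(n,th,e)
E
python3 m.py
```

```text
top turret_foot 0.58 [435. 294.] [ 490. -269.] [ 459. -255.] [ 84. 114.] 13 2092
top hook0 0.8 [451. 281.] [ 505. -284.] [ 523. -285.] [177. 237.] 61 1179
top stock0 0.72 [483. 287.] [ 492. -371.] [ 489. -374.] [29. 90.] 75 318
top stock0 0.65 [425. 250.] [ 586. -219.] [ 584. -212.] [ 9. 88.] 45 100
top ring0 0.69 [352. 279.] [523. -34.] [530. -30.] [87. 17.] 83 186
top ring0 0.58 [344. 312.] [432. -13.] [430. -17.] [80. 14.] 84 136
top chock0 0.72 [266. 251.] [602. 206.] [602. 207.] [33. 52.] 65 202
top chock0 0.72 [286. 321.] [408. 145.] [406. 149.] [43. 27.] 70 150
top chock0 0.69 [436. 292.] [ 493. -268.] [ 457. -254.] [ 79. 107.] 11 1991
top bin 0.89 [191. 271.] [536. 405.] [540. 415.] [198. 189.] 88 4712
top bin 0.6 [451. 282.] [ 515. -301.] [ 533. -301.] [190. 252.] 61 1283
top wrench 0.58 [366. 215.] [715. -75.] [709. -82.] [ 36. 164.] 3 381
top wrench 0.51 [433. 293.] [ 492. -263.] [ 462. -256.] [ 77. 109.] 3 1983
top grease_jar 0.64 [306. 210.] [710.  96.] [715.  82.] [65. 52.] 1 384
top grease_jar 0.47 [420. 252.] [ 596. -218.] [ 597. -222.] [10. 89.] 45 113
top drill 0.58
[... 844 characters left out ...]
65. 410.] [204. 230.] 88 7857
scene bin 0.65 [445. 333.] [745. 240.] [768. 287.] [222. 152.] 71 4164
scene bin 0.55 [398. 213.] [459. 145.] [456. 141.] [42. 42.] 72 249
scene wrench 0.76 [286. 319.] [711. -78.] [711. -81.] [ 44. 166.] 6 841
scene grease_jar 0.66 [363. 326.] [744.  83.] [741.  81.] [82. 52.] 3 904
scene drill 0.76 [446. 331.] [751. 238.] [778. 280.] [217. 151.] 68 4260
scene drill 0.73 [202. 184.] [ 440. -312.] [ 455. -319.] [186. 269.] 59 1978
scene front_point 0.75 [209. 241.] [ 643. -232.] [ 635. -222.] [140. 116.] 82 2168
scene front_point 0.74 [284. 316.] [784. -61.] [791. -59.] [ 31. 137.] 6 776
scene front_point 0.44 [400. 211.] [528. 138.] [532. 132.] [37. 40.] 72 261
```

Request:
send_rows([
  [[0,0,-0.6,0,0,0],[0,0,-0.6,0,0,0],[0,0,-0.6,0,0,0],[0,0,-0.6,0,0,0],[-0.35,-0.75,-0.6,0,0,0.178],[-0.35,-0.75,-0.6,0,0,0.178],[-0.35,-0.75,-0.6,0,0,0.178],[-0.35,-0.75,-0.6,0,0,0.178],[-0.35,-0.75,-0.6,0,0,0.178],[-0.35,-0.75,-0.6,0,0,0.178],[-0.35,-0.75,-0.6,0,0,0.178],[-0.35,-0.75,-0.6,0,0,0.178]],
])

```text
t: 2.25
eef_pos: [361.2, -436.3, 403.0]
tcp_rot: [-3.141, -0.001, -1.567]
ft_force: [-0.4, -0.0, 0.3]
opening: 0.999
```

```bash
cat >> h.py <<'E'
def plan(x,y,z,yaw):
    """tool-frame shift/turn fractions to reach a tool-down pose"""
    P=pose(); R=P[:3,:3]; d=R.T@(np.array([x,y,z])-P[:3,3])/300
    yaw=P_yaw() + (yaw-P_yaw()+np.pi/2)%np.pi-np.pi/2 if yaw is not None else P_yaw()
    t=(R.T@(Ro.from_euler('xyz',[np.pi,0,yaw]).as_matrix()))
    print("at",P[:3,3].round(1),"yaw",round(P_yaw(),3),"q6",env.state()['joints'][5].round(2),"shift",d.round(3),"turn",(Ro.from_matrix(t).as_rotvec()/(np.pi/2)).round(4))
def P_yaw():
    R=pose()[:3,:3]; return np.arctan2(R[1,0],R[0,0])
E
python3 -c "
from h import *
plan(545,-278,400,-np.pi/2)"
```

```text
at [ 361.2 -436.3  403. ] yaw -1.567 q6 0.57 shift [-0.525 -0.615  0.01 ] turn [-0.0002 -0.0004  0.0024]
```

Request:
send_rows([
  [[-0.525,-0.615,0,0,0,0],[-0.525,-0.615,0,0,0,0],[-0.525,-0.615,0,0,0,0],[-0.525,-0.615,0,0,0,0],[-0.525,-0.615,0,0,0,0],[-0.525,-0.615,0,0,0,0],[-0.525,-0.615,0,0,0,0],[-0.525,-0.615,0,0,0,0],[-0.525,-0.615,0,0,0,0]],
])

```text
t: 3.0
eef_pos: [543.6, -281.3, 402.3]
tcp_rot: [3.141, -0.0, -1.571]
ft_force: [0.1, -1.6, 0.6]
opening: 1.004
```

```bash
python3 - <<'E'
from h import *
c=cam("wrist"); cv2.imwrite("pics/w1.png",c["image"][:,:,::-1]); np.savez("w1.npz",mtx=c["mtx"],distortion=c["distortion"],W=c["W"],image=c["image"])
for th,z in(("turret_foot",5),("hook0",170),("stock0",153)):
    for o in env.outline_of("wrist",th)[:4]:
        r=rect(c,o["region"],z); print(th,round(o["confidence"],2),np.round(o["xy"]),xyz(c,o["xy"],z)[0].round()[:2],np.round(r[0]),np.round(r[1]),round(r[2]))
E
```

```text
turret_foot 0.8 [311. 200.] [ 529. -273.] [ 557. -272.] [ 93. 108.] 42
turret_foot 0.33 [318. 248.] [ 457. -283.] [ 487. -287.] [257. 328.] 58
hook0 0.84 [315. 246.] [ 507. -280.] [ 526. -286.] [181. 233.] 59
stock0 0.75 [399. 254.] [ 493. -373.] [ 489. -375.] [33. 93.] 82
stock0 0.73 [250. 170.] [ 585. -212.] [ 583. -209.] [12. 91.] 43
stock0 0.15 [29. 49.] [701.  -3.] [699.  -4.] [58. 43.] 76
```

View pics/w1.png

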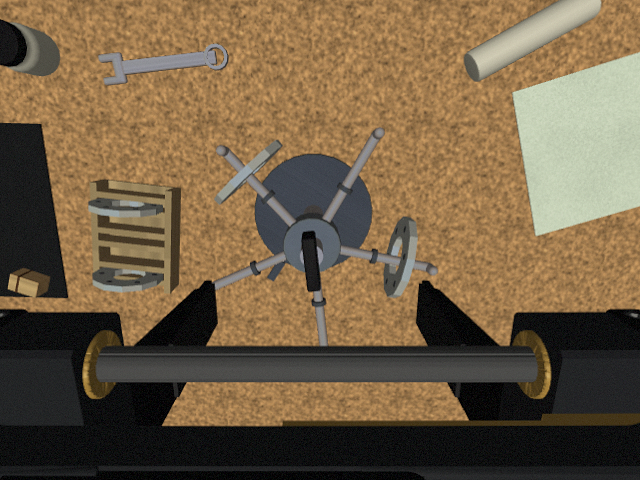

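```bash
python3 - <<'E'
from h import *
c=dict(np.load("w1.npz")); 
cv2.imwrite("pics/w1c.png",cv2.resize(c["image"][140:350,200:440,::-1],None,fx=3.3,fy=2.8,interpolation=2)[:600])
p=xyz(c,[(222,150),(379,132),(433,270)],183); print(p.round())
from scipy.optimize import least_squares
def f(v): 
    a=v[2]+np.radians([-144,-216,-288+0]); 
    return (np.c_[v[0]+v[3]*np.cos(a),v[1]+v[3]*np.sin(a)]-p[:,:2]).ravel()
# order: hook0 at th, tips at th-144(=42),th-216(=-30),th-288(-102)
r=least_squares(f,[510,-278,np.radians(186),130]); print(r.x,np.degrees(r.x[2]),r.fun.round(1))
x,y=r.x[:2]
print(proj(c,[[x,y,0],[x,y,170],[x,y,242],[x,y,214]]).round(1))
E
```

```text
[[ 607. -191.  183.]
 [ 623. -340.  183.]
 [ 485. -402.  183.]]
[ 511.60226565 -276.93091323    3.24941695  128.20841576] 186.1778769191348 [-0.   0.2 -0.2 -0.3  0.2  0.1]
[[313.5 211.6]
 [312.3 242.2]
 [311.5 264. ]
 [311.9 254.6]]
```

View pics/w1c.png

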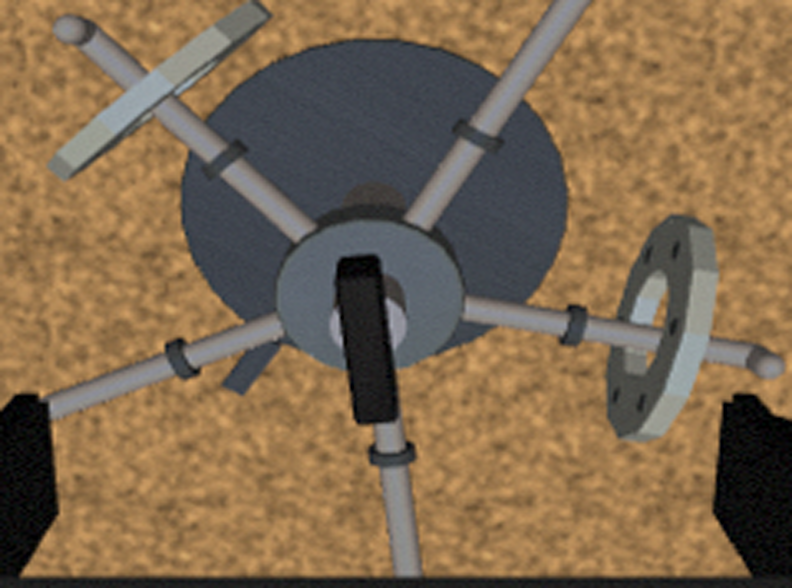

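```bash
python3 - <<'E'
from h import *
c=dict(np.load("w1.npz"))
p=xyz(c,[(270.3,278.9)],3)[0]; d=p[:2]-[511.6,-276.9]; print(p,np.hypot(*d),np.degrees(np.arctan2(d[1],d[0])))
print(np.degrees(np.arctan2(276.9,-511.6)))
P=pose(); plan(512,-277,237,np.radians(186.2-90))
E
```

```text
[ 407.09753498 -210.25453371    3.        ] 123.94508207654462 147.47268801394276
151.57583546219718
at [ 543.4 -281.4  402.8] yaw -1.573 q6 0.99 shift [-0.015  0.105  0.553] turn [-0.0001 -0.0002 -0.07  ]
```

Request:
send_rows([
  [[-0.015,0.105,0,0,0,-0.069],[-0.015,0.105,0,0,0,-0.069],[-0.015,0.105,0.2,0,0,-0.069],[-0.015,0.105,0.4,0,0,-0.069],[-0.015,0.105,0.5,0,0,-0.069],[-0.015,0.105,0.62,0,0,-0.069],[-0.015,0.105,0.62,0,0,-0.069],[-0.015,0.105,0.62,0,0,-0.069],[-0.015,0.105,0.62,0,0,-0.069]],
])

```text
t: 3.95
eef_pos: [512.8, -276.2, 216.9]
tcp_rot: [3.141, 0.0, -1.464]
ft_force: [-0.9, -0.5, 0.4]
opening: 0.996
```

Request:
send_rows([
  [[0,0,0,0,0,0],[0,0,0,0,0,0],[0,0,0,0,0,0],[0,0,0,0,0,0],[0,0,0,0,0,0],[0,0,0,0,0,0],[0,0,0,0,0,0],[0,0,0,0,0,0],[0,0,0,0,0,0],[0,0,0,0,0,0],[0,0,0,0,0,0],[0,0,0,0,0,0]],
], grip=1)

```text
t: 4.95
eef_pos: [512.9, -276.0, 216.6]
tcp_rot: [-3.141, -0.001, -1.462]
ft_force: [-0.9, -3.6, -2.4]
opening: 0.219
```

Request:
send_rows([
  [[0,0,0,0,0,0],[0,0,0,0,0,0],[0,0,0,0,0,0],[0,0,0,0,0,0],[0,0,0,0,0,0],[0,0,0,0,0,0]],
])

```text
t: 5.45
eef_pos: [512.9, -276.0, 216.6]
tcp_rot: [-3.141, -0.001, -1.462]
ft_force: [0.9, -5.4, -2.1]
opening: 0.217
```

Request:
send_rows([
  [[0,0,0,0,0,0.02],[0,0,0,0,0,0.06],[0,0,0,0,0,0.11],[0,0,0,0,0,0.16],[0,0,0,0,0,0.21],[0,0,0,0,0,0.26],[0,0,0,0,0,0.31],[0,0,0,0,0,0.35],[0,0,0,0,0,0.385],[0,0,0,0,0,0.41],[0,0,0,0,0,0.424],[0,0,0,0,0,0.424]],
])

```text
t: 6.45
eef_pos: [512.6, -277.3, 216.6]
tcp_rot: [-3.14, -0.003, -2.13]
ft_force: [-1.9, -13.2, -2.9]
opening: 0.218
```

Request:
send_rows([
  [[0,0,0,0,0,0],[0,0,0,0,0,0]],
], grip=-1)

```text
t: 6.62
eef_pos: [512.7, -275.5, 216.6]
tcp_rot: [3.141, 0.0, -2.129]
ft_force: [-0.2, -0.2, 0.9]
opening: 0.305
```

Request:
send_rows([
  [[0,0,0,0,0,0],[0,0,0,0,0,0],[0,0,-0.1,0,0,0],[0,0,-0.2,0,0,0],[0,0,-0.3,0,0,0],[0,0,-0.4,0,0,0],[0,0,-0.5,0,0,0],[0,0,-0.6,0,0,0],[0,0,-0.6,0,0,0]],
])

```text
t: 7.37
eef_pos: [513.7, -275.7, 402.6]
tcp_rot: [-3.133, -0.0, -2.128]
ft_force: [-0.2, -1.3, -0.1]
opening: 0.934
```

```bash
python3 - <<'E'
from h import *
c=cam("wrist"); cv2.imwrite("pics/w2.png",c["image"][:,:,::-1]); np.savez("w2.npz",mtx=c["mtx"],distortion=c["distortion"],W=c["W"],image=c["image"])
print(pose()[:3,3],P_yaw())
E
```

```text
[ 513.30467334 -275.48764061  399.54872477] -2.1278335251576
```

View pics/w2.png

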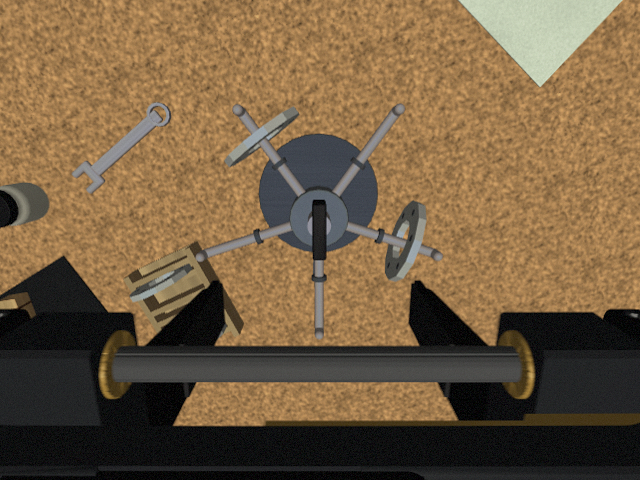

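```bash
python3 - <<'E'
from h import *
c=dict(np.load("w2.npz"))
p=xyz(c,[(238.5,111),(399,111),(437,257),(319,333),(200,257)],183); print(p.round())
from scipy.optimize import least_squares
def f(v): 
    a=v[2]+np.radians([-144,-216,-288,0,-72]); 
    return (np.c_[v[0]+v[3]*np.cos(a),v[1]+v[3]*np.sin(a)]-p[:,:2]).ravel()
r=least_squares(f,[510,-278,np.radians(148),130]); print(r.x,np.degrees(r.x[2]),r.fun.round(1))
x,y=r.x[:2]; im=c["image"][:,:,::-1].copy()
for a,col in((145,(0,0,255)),(147.5,(0,255,0)),(150,(255,0,0))):
    t=np.radians(a); print(proj(c,[[x+R*np.cos(t),y+R*np.sin(t),3] for R in(85,124)]).round(1))
cv2.imwrite("pics/w2c.png",cv2.resize(im[220:350,250:390],None,fx=4.5,fy=4.5,interpolation=2))
E
```

```text
[[ 637. -267.  183.]
 [ 558. -394.  183.]
 [ 412. -359.  183.]
 [ 403. -210.  183.]
 [ 541. -151.  183.]]
[ 510.37682571 -276.08758108    2.58564208  127.48047423] 148.1463783603514 [ 0.2 -0.2  0.3 -0.2  0.7  0.3 -0.9  1.  -0.3 -1. ]
[[314.9 250.6]
 [313.5 275. ]]
[[317.4 250.7]
 [317.1 275.1]]
[[319.8 250.7]
 [320.6 275.1]]
```

View pics/w2c.png

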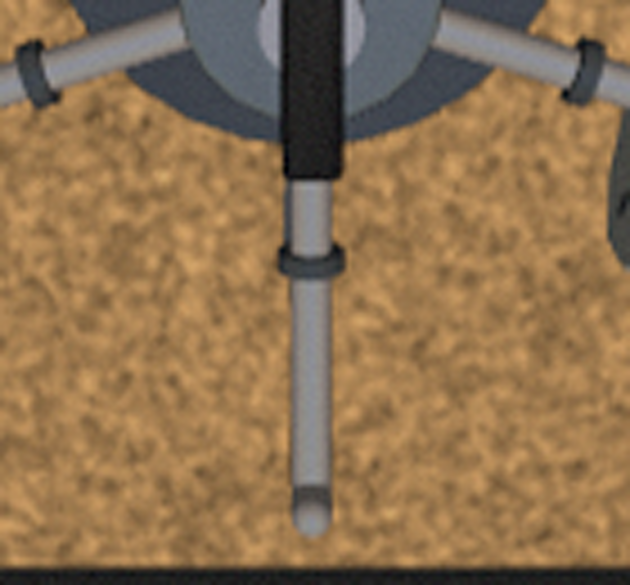

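Request:
send_rows([
  [[0,0,0,0,0,-0.079],[0,0,0,0,0,-0.158],[0,0,0,0,0,-0.237],[0,0,0,0,0,-0.316],[0,0,0,0,0,-0.395],[-0.1,0.1,0,0,0,-0.474],[-0.2,0.2,0,0,0,-0.553],[-0.3,0.25,0,0,0,-0.632],[-0.4,0.3,0,0,0,-0.71],[-0.5,0.35,0,0,0,-0.79],[-0.6,0.4,0,0,0,-0.87],[-0.7,0.45,0,0,0,-0.95]],
])

```text
t: 8.42
eef_pos: [508.8, -24.1, 395.5]
tcp_rot: [3.141, 0.002, -0.632]
ft_force: [0.4, -1.0, 0.2]
opening: 1.001
```

```bash
python3 -c "
from h import *
plan(482,-5,310,-0.129)"
```

```text
at [508.8 -24.1 395.5] yaw -0.632 q6 0.45 shift [-0.109  0.001  0.285] turn [ 1.0e-04  1.1e-03 -3.2e-01]
```

Request:
send_rows([
  [[-0.109,0,0.1,0,0,-0.08],[-0.109,0,0.2,0,0,-0.16],[-0.109,0,0.285,0,0,-0.24],[-0.109,0,0.285,0,0,-0.32],[-0.109,0,0.285,0,0,-0.32],[-0.109,0,0.285,0,0,-0.32],[-0.109,0,0.285,0,0,-0.32]],
], grip=0)

```text
t: 9.0
eef_pos: [483.3, -6.5, 311.3]
tcp_rot: [-3.142, -0.001, -0.14]
ft_force: [1.0, -0.1, 0.2]
opening: 0.565
```

```bash
cat > ring.py <<'E'
from h import *
import sys
c=cam("wrist"); cv2.imwrite(f"pics/{sys.argv[1]}.png",c["image"][:,:,::-1]); np.savez("w3.npz",mtx=c["mtx"],distortion=c["distortion"],W=c["W"],image=c["image"])
for o in env.outline_of("wrist","ring0")[:4]:
    if o["confidence"]<.3: continue
    r=rect(c,o["region"],70); print(round(o["confidence"],2),np.round(o["xy"]),xyz(c,o["xy"],70)[0].round()[:2],np.round(r[0]),np.round(r[1]),round(r[2],1),o["region"].sum())
E
python3 ring.py w3
```

```text
0.96 [268. 224.] [430. -14.] [431. -13.] [88. 17.] 83.5 1111
0.84 [360. 221.] [528. -24.] [529. -24.] [87. 17.] 83.5 1117
```

View pics/w3.png

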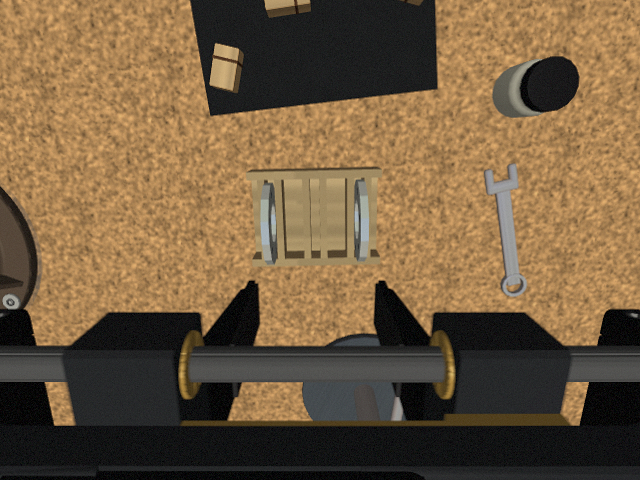

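```bash
cat > fit.py <<'E'
from h import *
from scipy.optimize import minimize
c=dict(np.load("w3.npz"))
def sil(v,z=50):
    x,y,a=v; u=np.array([np.cos(a),np.sin(a),0]); w=np.array([-u[1],u[0],0]); t=np.linspace(0,2*np.pi,72)
    m=np.zeros((480,640),'uint8'); S=16
    pts=np.vstack([np.array([x,y,z])+s*u+44*np.outer(np.cos(t),w)+44*np.outer(np.sin(t),[0,0,1]) for s in(-4,4)])
    h=cv2.convexHull(proj(c,pts).astype('float32'))
    cv2.fillPoly(m,[np.round(h*S).astype('int32')],255,cv2.LINE_AA,4); return m/255.
for o in env.outline_of("wrist","ring0")[:2]:
    reg=cv2.morphologyEx(o["region"].astype('uint8'),cv2.MORPH_CLOSE,np.ones((15,15)))
    cost=lambda v: np.abs(sil(v)-reg).sum()
    x0=xyz(c,o["xy"],60)[0]
    r=minimize(cost,[x0[0],x0[1],-.11],method='Nelder-Mead',options=dict(initial_simplex=[[x0[0],x0[1],-.11],[x0[0]+4,x0[1],-.11],[x0[0],x0[1]+4,-.11],[x0[0],x0[1],-.05]]))
    print(r.x.round(3),r.fun,reg.sum())
E
python3 fit.py; python3 -c "
from h import *
plan(430,-14,300,-.113)"
```

```text
[ 4.29946e+02 -1.66840e+01 -1.30000e-01] 196.05882352941177 1113
[ 5.29667e+02 -2.79300e+01 -1.07000e-01] 120.69019607843138 1117
at [483.2  -6.6 311.5] yaw -0.138 q6 -0.01 shift [-0.172  0.049  0.038] turn [ 0.0001 -0.0005 -0.0157]
```

Request:
send_rows([
  [[-0.17,0.056,0,0,0,-0.016],[-0.17,0.056,0.13,0,0,-0.016],[-0.17,0.056,0.26,0,0,-0.016],[-0.17,0.056,0.39,0,0,-0.016],[-0.17,0.056,0.5,0,0,-0.016],[-0.17,0.056,0.58,0,0,-0.016],[-0.17,0.056,0.65,0,0,-0.016],[-0.17,0.056,0.7,0,0,-0.016],[-0.17,0.056,0.74,0,0,-0.016],[-0.17,0.056,0.768,0,0,-0.016],[-0.17,0.056,0.768,0,0,-0.016]],
])

```text
t: 10.07
eef_pos: [430.0, -16.3, 79.7]
tcp_rot: [-3.142, 0.002, -0.111]
ft_force: [0.4, 1.5, 0.5]
opening: 0.496
```

Request:
send_rows([
  [[0,0,0,0,0,0],[0,0,0,0,0,0],[0,0,0,0,0,0],[0,0,0,0,0,0],[0,0,0,0,0,0],[0,0,0,0,0,0],[0,0,0,0,0,0],[0,0,0,0,0,0],[0,0,0,0,0,0],[0,0,0,0,0,0]],
], grip=1)

```text
t: 10.9
eef_pos: [430.5, -16.3, 80.9]
tcp_rot: [3.141, -0.001, -0.11]
ft_force: [-0.6, 0.5, 4.8]
opening: 0.082
```

Request:
send_rows([
  [[0,0,0,0,0,0],[0,0,-0.02,0,0,0],[0,0,-0.06,0,0,0],[0,0,-0.12,0,0,0],[0,0,-0.2,0,0,0],[0,0,-0.3,0,0,0],[0,0,-0.4,0,0,0],[0,0,-0.48,0,0,0],[0,0,-0.53,0,0,0],[0,0,-0.55,0,0,0]],
])

```text
t: 11.73
eef_pos: [430.6, -16.3, 248.0]
tcp_rot: [3.141, -0.003, -0.11]
ft_force: [-0.1, -0.1, -2.2]
opening: 0.078
```

```bash
python3 -c "
from h import *
t=np.radians(148.1);r=170
plan(511+r*np.cos(t),-276.5+r*np.sin(t),208,t)
print(env.state()['opening'])
c=cam('wrist');cv2.imwrite('pics/w4.png',c['image'][:,:,::-1])"
```

```text
at [430.6 -16.3 248. ] yaw -0.11 q6 -0.08 shift [-0.15   0.588  0.133] turn [-2.000e-04 -2.000e-03  2.843e-01]
0.07804259804113861
```

View pics/w4.png

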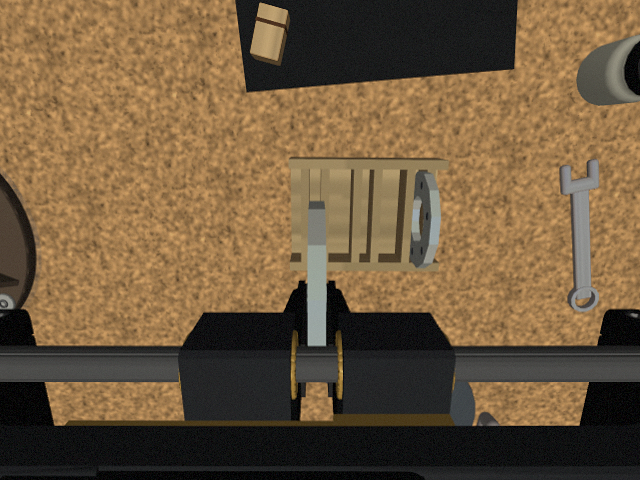

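Request:
send_rows([
  [[-0.05,0.08,0,0,0,0.06],[-0.1,0.2,0,0,0,0.12],[-0.15,0.33,0,0,0,0.18],[-0.15,0.45,0.04,0,0,0.24],[-0.15,0.54,0.1,0,0,0.284],[-0.15,0.588,0.133,0,0,0.284],[-0.15,0.588,0.133,0,0,0.284],[-0.15,0.588,0.133,0,0,0.284],[-0.15,0.588,0.133,0,0,0.284]],
])

```text
t: 12.53
eef_pos: [366.0, -186.0, 205.6]
tcp_rot: [-3.141, 0.001, -0.556]
ft_force: [0.0, -0.8, -0.7]
opening: 0.083
```

```bash
python3 -c "
from h import *
t=np.radians(148.1);r=98
plan(511+r*np.cos(t),-276.5+r*np.sin(t),208,t)
c=cam('wrist');cv2.imwrite('pics/w5.png',c['image'][:,:,::-1])
np.savez('w5.npz',mtx=c['mtx'],distortion=c['distortion'],W=c['W'],image=c['image'])
print(proj(c,[[511+q*np.cos(t),-276.5+q*np.sin(t),170] for q in (60,98,134)]).round())
"
```

```text
at [ 366.  -186.   205.6] yaw -0.556 q6 -0.08 shift [ 0.243  0.001 -0.008] turn [-0.0001  0.0007  0.0006]
[[519. 282.]
 [450. 282.]
 [384. 282.]]
```

View pics/w5.png

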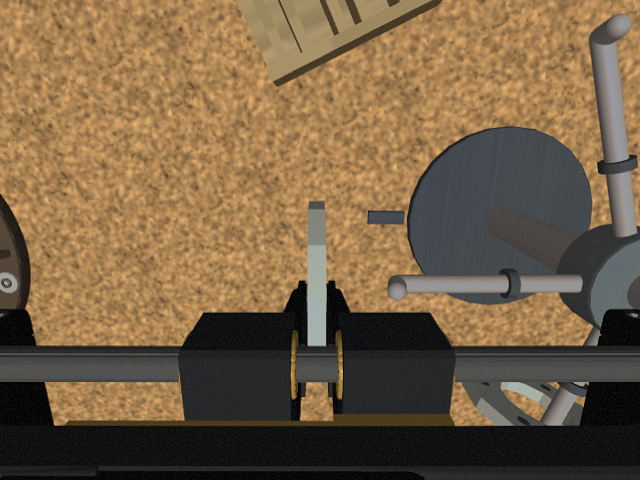

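```bash
python3 -c "
from h import *
c=dict(np.load('w5.npz'))
for z in (0,5):
  p=xyz(c,[(368.5,217),(404,217.5)],z)[:,:2]; d=p-[511,-276.5]; print(p.round(1),np.degrees(np.arctan2(d[:,1],d[:,0])),np.hypot(*d.T))
p=xyz(c,[(580,283),(515,283.5),(420,285)],170)[:,:2]; d=p-[511,-276.5]; print(np.degrees(np.arctan2(d[:,1],d[:,0])),np.hypot(*d.T))
d=p[2]-p[0];print(np.degrees(np.arctan2(d[1],d[0])))
"
```

```text
[[ 409.1 -211.9]
 [ 438.  -230.4]] [147.63999026 147.75461245] [120.62490716  86.34544875]
[[ 409.1 -210.7]
 [ 437.6 -228.9]] [147.15630569 147.08095309] [121.31303158  87.49715454]
[149.49929803 148.98536254 149.04516276] [ 26.41213088  62.0559486  114.0132689 ]
148.90824195805018
```

Request:
send_rows([
  [[0,0,-0.008,0,0,0],[0.03,0,-0.008,0,0,0],[0.07,0,-0.008,0,0,0],[0.11,0,-0.008,0,0,0],[0.15,0,-0.008,0,0,0],[0.19,0,-0.008,0,0,0],[0.22,0,-0.008,0,0,0],[0.237,0,-0.008,0,0,0],[0.243,0,-0.008,0,0,0],[0.243,0,-0.008,0,0,0]],
])

```text
t: 13.42
eef_pos: [428.3, -225.2, 208.1]
tcp_rot: [3.142, 0.0, -0.556]
ft_force: [-0.1, -0.8, -1.7]
opening: 0.081
```

Request:
send_rows([
  [[0,0,0.01,0,0,0],[0,0,0.03,0,0,0],[0,0,0.05,0,0,0],[0,0,0.065,0,0,0],[0,0,0.074,0,0,0],[0,0,0.078,0,0,0],[0,0,0.078,0,0,0],[0,0,0.078,0,0,0]],
])

```text
t: 14.08
eef_pos: [428.1, -225.2, 184.8]
tcp_rot: [3.142, -0.0, -0.556]
ft_force: [0.3, -0.1, -1.3]
opening: 0.082
```

Request:
send_rows([
  [[0,0,0.003,0,0,0],[0,0,0.003,0,0,0],[0,0,0.003,0,0,0]],
])

```text
t: 14.33
eef_pos: [428.1, -225.2, 184.0]
tcp_rot: [3.141, -0.0, -0.556]
ft_force: [0.3, 0.5, -1.2]
opening: 0.081
```

Request:
send_rows([
  [[0,0,0,0,0,0],[0,0,0,0,0,0],[0,0,0,0,0,0],[0,0,0,0,0,0],[0,0,0,0,0,0],[0,0,-0.01,0,0,0],[0,0,-0.04,0,0,0],[0,0,-0.1,0,0,0],[0,0,-0.2,0,0,0],[0,0,-0.3,0,0,0],[0,0,-0.4,0,0,0],[0,0,-0.4,0,0,0]],
], grip=0.55)

```text
t: 15.33
eef_pos: [429.3, -226.0, 309.9]
tcp_rot: [3.141, -0.009, -0.556]
ft_force: [-0.1, 0.1, 0.2]
opening: 0.228
```

```bash
python3 -c "
from h import *
plan(505,-272,400,-2.128+0.02)
c=cam('scene');cv2.imwrite('pics/s2.png',cv2.resize(c['image'][100:300,80:380,::-1],None,fx=2.5,fy=2.5))
print([(round(o['confidence'],2),np.round(o['xy'])) for o in env.look_for('scene','stock0')[:4]])
"
```

```text
at [ 429.3 -226.   309.9] yaw -0.556 q6 -0.06 shift [ 0.298 -0.003 -0.298] turn [-0.004  -0.0047  0.9879]
[(0.88, array([198., 229.])), (0.62, array([179., 163.]))]
```

View pics/s2.png

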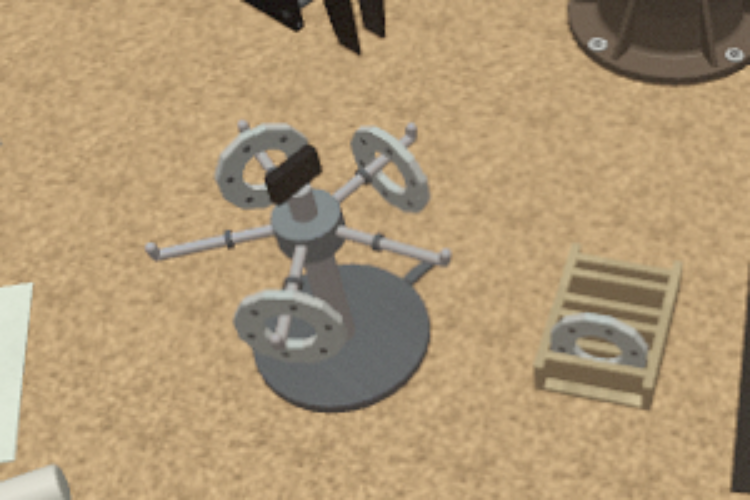

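Request:
send_rows([
  [[0.05,0,0,0,0,0.079],[0.1,0,0,0,0,0.158],[0.15,0,0,0,0,0.237],[0.2,0,0,0,0,0.316],[0.25,0,0,0,0,0.395],[0.3,0,0,0,0,0.474],[0.32,0,0,0,0,0.553],[0.32,0,0,0,0,0.632],[0.32,0,0,0,0,0.71],[0.32,0,0,0,0,0.79],[0.32,0,0,0,0,0.87],[0.32,0,0,0,0,0.95]],
], grip=0)

```text
t: 16.43
eef_pos: [509.3, -275.6, 302.7]
tcp_rot: [3.139, 0.0, -2.053]
ft_force: [0.3, 1.2, -0.4]
opening: 0.502
```

Request:
send_rows([
  [[0,0,0,0,0,0.049],[0,0,0.06,0,0,0.049],[0,0,0.15,0,0,0.049],[0,0,0.23,0,0,0.049],[0,0,0.29,0,0,0.049],[0,0,0.31,0,0,0.049],[0,0,0.31,0,0,0.049]],
])

```text
t: 17.02
eef_pos: [508.9, -275.4, 209.0]
tcp_rot: [3.138, 0.0, -2.124]
ft_force: [0.3, -0.3, 0.5]
opening: 0.503
```

```bash
python3 -c "
from h import *
plan(511.5,-276.5,217,np.radians(-121.8))"
```

```text
at [ 508.9 -275.4  209. ] yaw -2.124 q6 1.51 shift [-0.001 -0.009 -0.027] turn [0.0026 0.0001 0.0014]
```

Request:
send_rows([
  [[0,-0.009,-0.027,0.0026,0,0.001],[0,-0.009,-0.027,0.0026,0,0.001]],
])

```text
t: 17.18
eef_pos: [513.0, -278.0, 221.4]
tcp_rot: [-3.134, -0.0, -2.125]
ft_force: [0.3, -0.3, -0.3]
opening: 0.499
```

Request:
send_rows([
  [[0,0,0,0,0,0],[0,0,0,0,0,0],[0,0,0,0,0,0],[0,0,0,0,0,0],[0,0,0,0,0,0],[0,0,0,0,0,0],[0,0,0,0,0,0],[0,0,0,0,0,0],[0,0,0,0,0,0],[0,0,0,0,0,0]],
], grip=1)

```text
t: 18.02
eef_pos: [512.0, -277.2, 219.2]
tcp_rot: [-3.137, 0.0, -2.125]
ft_force: [-0.3, 2.1, 3.2]
opening: 0.206
```

Request:
send_rows([
  [[0,0,0,0,0,-0.01],[0,0,0,0,0,-0.03],[0,0,0,0,0,-0.06],[0,0,0,0,0,-0.1],[0,0,0,0,0,-0.14],[0,0,0,0,0,-0.18],[0,0,0,0,0,-0.22],[0,0,0,0,0,-0.26],[0,0,0,0,0,-0.3],[0,0,0,0,0,-0.34],[0,0,0,0,0,-0.38],[0,0,0,0,0,-0.4]],
])

```text
t: 19.02
eef_pos: [512.1, -276.3, 219.1]
tcp_rot: [-3.138, -0.001, -1.493]
ft_force: [2.5, 8.6, 3.9]
opening: 0.206
```

Request:
send_rows([
  [[0,0,0,0,0,-0.03],[0,0,0,0,0,-0.07],[0,0,0,0,0,-0.11],[0,0,0,0,0,-0.15],[0,0,0,0,0,-0.19],[0,0,0,0,0,-0.23],[0,0,0,0,0,-0.27],[0,0,0,0,0,-0.31],[0,0,0,0,0,-0.345],[0,0,0,0,0,-0.375],[0,0,0,0,0,-0.392],[0,0,0,0,0,-0.392]],
])

```text
t: 20.02
eef_pos: [511.8, -275.5, 219.1]
tcp_rot: [-3.139, -0.001, -0.878]
ft_force: [0.5, 13.1, 6.8]
opening: 0.207
```

Request:
send_rows([
  [[0,0,0,0,0,0],[0,0,0,0,0,0],[0,0,0,0,0,0],[0,0,0,0,0,0],[0,0,0,0,0,0],[0,0,-0.1,0,0,0],[0,0,-0.2,0,0,0],[0,0,-0.3,0,0,0],[0,0,-0.4,0,0,0],[0,0,-0.4,0,0,0]],
], grip=0)

```text
t: 20.85
eef_pos: [512.6, -277.9, 344.8]
tcp_rot: [-3.138, -0.012, -0.881]
ft_force: [0.5, 0.1, 0.2]
opening: 0.5
```

```bash
python3 -c "
from h import *
plan(529.7,-28,310,-.113)
c=cam('scene');cv2.imwrite('pics/s3.png',cv2.resize(c['image'][100:300,80:380,::-1],None,fx=2.5,fy=2.5))
c=cam('wrist');cv2.imwrite('pics/w6.png',c['image'][:,:,::-1]); np.savez('w6.npz',mtx=c['mtx'],distortion=c['distortion'],W=c['W'],image=c['image'])
"
```

```text
at [ 512.6 -277.9  344.8] yaw -0.881 q6 0.27 shift [-0.608 -0.574  0.111] turn [ 0.0009 -0.0083 -0.4889]
```

View pics/w6.png

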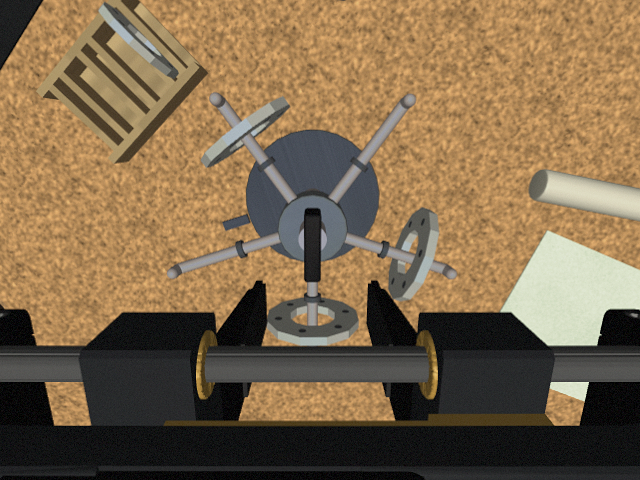

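Request:
send_rows([
  [[-0.1,-0.08,0,0,0,-0.07],[-0.2,-0.17,0,0,0,-0.14],[-0.3,-0.26,0,0,0,-0.21],[-0.4,-0.35,0.03,0,0,-0.28],[-0.5,-0.45,0.06,0,0,-0.35],[-0.57,-0.53,0.09,0,-0.008,-0.42],[-0.608,-0.574,0.111,0,-0.008,-0.489],[-0.608,-0.574,0.111,0,-0.008,-0.489],[-0.608,-0.574,0.111,0,-0.008,-0.489],[-0.608,-0.574,0.111,0,-0.008,-0.489],[-0.608,-0.574,0.111,0,-0.008,-0.489]],
])

```text
t: 21.87
eef_pos: [528.3, -27.9, 305.1]
tcp_rot: [-3.139, 0.008, -0.116]
ft_force: [-0.0, -0.5, -1.3]
opening: 0.503
```

```bash
python3 ring.py w7; sed -i 's/\[:2\]:$/[:1]:/' fit.py; python3 fit.py; python3 -c "
from h import *
plan(529.7,-28,81,-.111)"
```

```text
0.64 [320. 209.] [530. -25.] [530. -25.] [86.  8.] 83.3 661
[ 5.29417e+02 -2.79770e+01 -1.15000e-01] 114.69019607843137 664
at [528.3 -27.7 305.3] yaw -0.115 q6 -0.06 shift [0.01  0.002 0.748] turn [-0.0017  0.0047 -0.0026]
```

Request:
send_rows([
  [[0.004,0.001,0.05,-0.0017,0.0047,0],[0.006,0.001,0.15,-0.0017,0.0047,0],[0.006,0.001,0.28,-0.0017,0.0047,0],[0.008,0.001,0.41,-0.0017,0.0047,0],[0.009,0.001,0.53,-0.0017,0.0047,0],[0.009,0.001,0.62,-0.0017,0.0047,0],[0.009,0.001,0.69,-0.0017,0.0047,0],[0.009,0.001,0.73,-0.0017,0.0047,0],[0.009,0.001,0.748,-0.0017,0.0047,0],[0.009,0.001,0.748,-0.0017,0.0047,0]],
])

```text
t: 22.85
eef_pos: [529.1, -27.0, 80.0]
tcp_rot: [-3.141, 0.002, -0.114]
ft_force: [-0.5, -0.6, 0.1]
opening: 0.496
```

Request:
send_rows([
  [[0,0,0,0,0,0],[0,0,0,0,0,0],[0,0,0,0,0,0],[0,0,0,0,0,0],[0,0,0,0,0,0],[0,0,0,0,0,0],[0,0,0,0,0,0],[0,0,0,0,0,0],[0,0,0,0,0,0],[0,0,0,0,0,0]],
], grip=1)

```text
t: 23.68
eef_pos: [529.5, -26.6, 81.0]
tcp_rot: [-3.142, -0.0, -0.113]
ft_force: [-0.1, -0.5, 5.6]
opening: 0.085
```

Request:
send_rows([
  [[0,0,0,0,0,0],[0,0,-0.02,0,0,0],[0,0,-0.06,0,0,0],[0,0,-0.12,0,0,0],[0,0,-0.2,0,0,0],[0,0,-0.3,0,0,0],[0,0,-0.4,0,0,0],[0,0,-0.48,0,0,0],[0,0,-0.53,0,0,0],[0,0,-0.55,0,0,0]],
])

```text
t: 24.52
eef_pos: [529.9, -26.7, 248.3]
tcp_rot: [3.141, -0.003, -0.113]
ft_force: [-1.4, 0.3, -1.1]
opening: 0.082
```

```bash
python3 -c "
from h import *
t=np.radians(147.9);r=170
plan(511+r*np.cos(t),-276.5+r*np.sin(t),208,t)
plan(430,-20,248,t)
"
```

```text
at [529.9 -26.7 248.3] yaw -0.113 q6 -0.06 shift [-0.48   0.589  0.133] turn [-0.0004 -0.0019  0.2848]
at [529.9 -26.7 248.3] yaw -0.113 q6 -0.06 shift [-0.333  0.015 -0.   ] turn [-0.0004 -0.0019  0.2848]
```

Request:
send_rows([
  [[-0.06,0,0,0,0,0.03],[-0.17,0.01,0,0,0,0.08],[-0.28,0.06,0,0,0,0.13],[-0.36,0.15,0,0,0,0.18],[-0.42,0.26,0,0,0,0.23],[-0.46,0.37,0.03,0,0,0.27],[-0.48,0.48,0.07,0,0,0.285],[-0.48,0.56,0.11,0,0,0.285],[-0.48,0.589,0.133,0,0,0.285],[-0.48,0.589,0.133,0,0,0.285],[-0.48,0.589,0.133,0,0,0.285],[-0.48,0.589,0.133,0,0,0.285]],
])

```text
t: 25.52
eef_pos: [366.6, -185.0, 206.1]
tcp_rot: [-3.141, 0.001, -0.56]
ft_force: [-0.1, 0.8, -0.9]
opening: 0.085
```

```bash
python3 -c "
from h import *
t=np.radians(147.9);r=98
plan(511+r*np.cos(t),-276.5+r*np.sin(t),208,t)
c=cam('wrist');cv2.imwrite('pics/w8.png',c['image'][:,:,::-1])
np.savez('w8.npz',mtx=c['mtx'],distortion=c['distortion'],W=c['W'],image=c['image'])
print(proj(c,[[511+q*np.cos(t),-276.5+q*np.sin(t),170] for q in (60,98,134)]).round())
"
```

```text
at [ 366.6 -185.   206.1] yaw -0.56 q6 -0.07 shift [ 0.243  0.003 -0.007] turn [-0.0001  0.0004  0.0003]
[[518. 282.]
 [449. 282.]
 [383. 282.]]
```

View pics/w8.png

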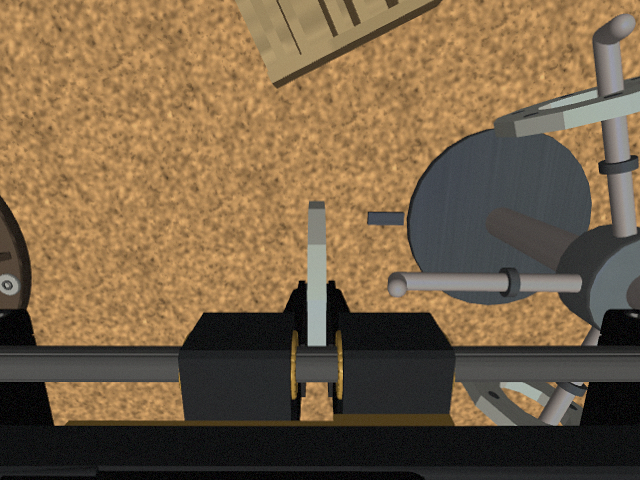

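Request:
send_rows([
  [[0,0.003,-0.007,0,0,0],[0.03,0.003,-0.007,0,0,0],[0.07,0.003,-0.007,0,0,0],[0.11,0.003,-0.007,0,0,0],[0.15,0.003,-0.007,0,0,0],[0.19,0.003,-0.007,0,0,0],[0.22,0.003,-0.007,0,0,0],[0.237,0.003,-0.007,0,0,0],[0.243,0.003,-0.007,0,0,0],[0.243,0.003,-0.007,0,0,0]],
])

```text
t: 26.4
eef_pos: [427.9, -225.5, 207.8]
tcp_rot: [3.142, 0.001, -0.56]
ft_force: [0.0, 0.4, -0.5]
opening: 0.08
```

Request:
send_rows([
  [[0,0,0.01,0,0,0],[0,0,0.03,0,0,0],[0,0,0.05,0,0,0],[0,0,0.065,0,0,0],[0,0,0.076,0,0,0],[0,0,0.081,0,0,0],[0,0,0.081,0,0,0],[0,0,0.081,0,0,0]],
])

```text
t: 27.07
eef_pos: [427.5, -225.3, 183.8]
tcp_rot: [3.142, 0.001, -0.561]
ft_force: [-2.1, 0.9, 3.3]
opening: 0.086
```

Request:
send_rows([
  [[0,0,0,0,0,0],[0,0,0,0,0,0],[0,0,0,0,0,0],[0,0,0,0,0,0],[0,0,0,0,0,0],[0,0,-0.01,0,0,0],[0,0,-0.04,0,0,0],[0,0,-0.1,0,0,0],[0,0,-0.2,0,0,0],[0,0,-0.3,0,0,0],[0,0,-0.4,0,0,0],[0,0,-0.4,0,0,0]],
], grip=0.55)

```text
t: 28.07
eef_pos: [429.0, -226.3, 309.7]
tcp_rot: [3.141, -0.008, -0.56]
ft_force: [1.0, -0.6, 0.2]
opening: 0.226
```

```bash
cat > chock.py <<'E'
from h import *
import sys
for n in sys.argv[1:]:
    c=cam(n)
    for o in env.outline_of(n,"chock0")[:5]:
        if o["confidence"]<.4: continue
        r=rect(c,o["region"],25); print(n,round(o["confidence"],2),np.round(o["xy"]),xyz(c,o["xy"],25)[0].round()[:2],np.round(r[0]),np.round(r[1]),round(r[2]),o["region"].sum())
E
python3 chock.py scene top; python3 -c "
from h import *
c=cam('scene');cv2.imwrite('pics/s4.png',c['image'][:,:,::-1])
plan(480,120,310,0)"
```

```text
scene 0.86 [422. 286.] [612. 208.] [606. 207.] [32. 65.] 67 355
scene 0.67 [424. 242.] [494. 212.] [487. 212.] [35. 65.] 90 342
scene 0.53 [400. 212.] [411. 155.] [412. 149.] [45. 47.] 72 271
top 0.66 [266. 249.] [608. 208.] [603. 208.] [34. 53.] 65 226
top 0.52 [265. 295.] [478. 207.] [482. 212.] [45. 34.] 2 217
top 0.49 [287. 321.] [408. 143.] [407. 150.] [45. 29.] 70 167
top 0.42 [305. 206.] [736.  99.] [727.  84.] [67. 54.] 1 384
at [ 427.4 -225.3  302.9] yaw -0.561 q6 -0.06 shift [-0.463 -1.068 -0.023] turn [-0.0004  0.0012 -0.3569]
```

View pics/s4.png

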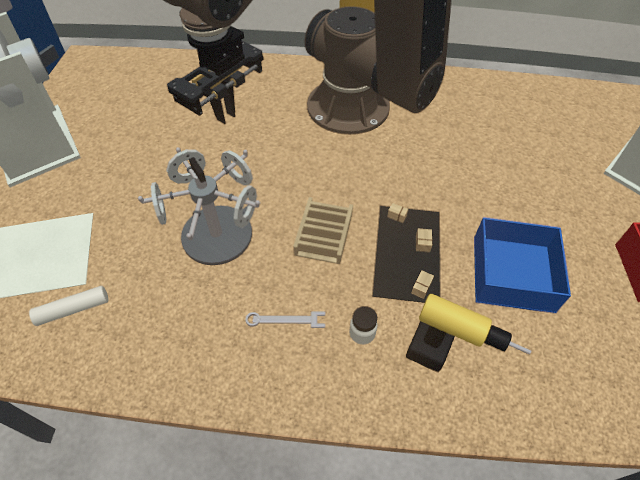

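Request:
send_rows([
  [[-0.06,-0.12,-0.03,0,0,-0.05],[-0.12,-0.25,-0.06,0,0,-0.1],[-0.17,-0.37,-0.06,0,0,-0.15],[-0.23,-0.49,-0.06,0,0,-0.2],[-0.29,-0.61,-0.06,0,0,-0.25],[-0.34,-0.73,-0.06,0,0,-0.3],[-0.4,-0.85,-0.06,0,0,-0.357],[-0.45,-0.96,-0.06,0,0,-0.357],[-0.45,-0.96,-0.06,0,0,-0.357],[-0.45,-0.96,-0.06,0,0,-0.357]],
], grip=-0.3)

```text
t: 29.15
eef_pos: [466.2, 91.7, 320.7]
tcp_rot: [3.142, 0.002, 0.004]
ft_force: [0.0, -0.4, -0.2]
opening: 0.652
```

```bash
python3 -c "
from h import *
plan(490,230,330,0)"
```

```text
at [466.2  91.7 320.7] yaw 0.004 q6 0.05 shift [ 0.081 -0.461 -0.031] turn [0.0001 0.0015 0.0023]
```

Request:
send_rows([
  [[0.08,-0.13,-0.03,0,0,0],[0.08,-0.26,-0.03,0,0,0],[0.08,-0.39,-0.03,0,0,0],[0.08,-0.461,-0.03,0,0,0],[0.08,-0.461,-0.03,0,0,0],[0.08,-0.461,-0.03,0,0,0],[0.08,-0.461,-0.03,0,0,0]],
])

```text
t: 29.73
eef_pos: [490.6, 227.1, 330.3]
tcp_rot: [3.141, 0.001, -0.001]
ft_force: [-0.9, 0.6, 0.6]
opening: 0.651
```

```bash
sed -i 's/,25)/,31)/g' chock.py; python3 chock.py wrist; python3 -c "
from h import *
c=cam('wrist');cv2.imwrite('pics/w9.png',c['image'][:,:,::-1])
for o in env.outline_of('wrist','bin')[:1]: print(o['confidence'],rect(c,o['region'],80))
print(proj(c,[[540,410,80],[408,149,31],[603,207,31]]))"
```

```text
wrist 0.71 [407. 213.] [600. 213.] [601. 211.] [30. 55.] 66 1069
wrist 0.7 [309. 212.] [482. 214.] [483. 216.] [35. 44.] 90 1088
wrist 0.58 [251. 259.] [409. 155.] [409. 155.] [51. 27.] 70 822
0.57 ((540.7393188476562, 375.77960205078125), (100.02837371826172, 183.58367919921875), 89.94332885742188)
[[367.64048737  18.66690039]
 [250.22244611 263.35006946]
 [408.94223418 217.61882996]]
```

View pics/w9.png

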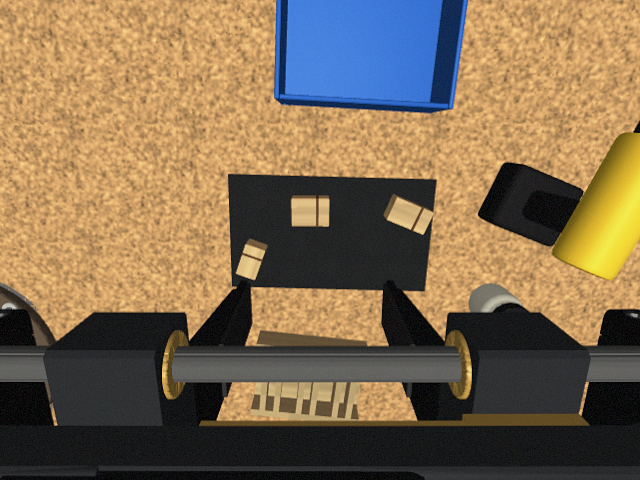

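Request:
send_rows([
  [[0.09,0.014,0.1,0,0,-0.078],[0.18,0.027,0.2,0,0,-0.156],[0.27,0.04,0.3,0,0,-0.234],[0.368,0.054,0.4,0,0,-0.312],[0.368,0.054,0.5,0,0,-0.39],[0.368,0.054,0.6,0,0,-0.468],[0.368,0.054,0.7,0,0,-0.546],[0.368,0.054,0.768,0,0,-0.624],[0.368,0.054,0.768,0,0,-0.7],[0.368,0.054,0.768,0,0,-0.733],[0.368,0.054,0.768,0,0,-0.733],[0.368,0.054,0.768,0,0,-0.733]],
])

```text
t: 30.93
eef_pos: [601.1, 211.8, 100.5]
tcp_rot: [-3.142, -0.0, 1.149]
ft_force: [0.4, 0.8, 0.2]
opening: 0.647
```

```bash
python3 chock.py wrist top; python3 -c "
from h import *
plan(601,211,15,np.radians(66))"
```

```text
wrist 0.86 [311. 261.] [600. 209.] [602. 211.] [30. 56.] 68 3945
wrist 0.85 [233.  74.] [483. 215.] [484. 214.] [37. 49.] 89 6078
wrist 0.75 [75.  8.] [420. 153.] [422. 151.] [54. 13.] 66 2606
at [601.  212.2 100.7] yaw 1.15 q6 -0.91 shift [-0.004  0.002  0.286] turn [ 0.0002 -0.0002 -0.0011]
```

Request:
send_rows([
  [[-0.004,0.002,0.08,0,0,0],[-0.004,0.002,0.16,0,0,0],[-0.004,0.002,0.22,0,0,0],[-0.004,0.002,0.265,0,0,0],[-0.004,0.002,0.286,0,0,0],[-0.004,0.002,0.286,0,0,0]],
])

```text
t: 31.63
eef_pos: [600.5, 210.9, 13.5]
tcp_rot: [-3.14, 0.001, 1.151]
ft_force: [0.4, 0.5, 0.3]
opening: 0.653
```

Request:
send_rows([
  [[0,0,0,0,0,0],[0,0,0,0,0,0],[0,0,0,0,0,0],[0,0,0,0,0,0],[0,0,0,0,0,0],[0,0,0,0,0,0],[0,0,0,0,0,0],[0,0,0,0,0,0],[0,0,0,0,0,0]],
], grip=1)

```text
t: 32.38
eef_pos: [601.0, 211.1, 15.0]
tcp_rot: [3.141, -0.0, 1.152]
ft_force: [-0.7, 0.1, 5.3]
opening: 0.315
```

Request:
send_rows([
  [[0,0,-0.03,0,0,0],[0,0,-0.1,0,0,0],[0,0,-0.2,0,0,0],[0,0,-0.3,0,0,0],[0,0,-0.4,0,0,0],[0,0,-0.48,0,0,0],[0,0,-0.5,0,0,0],[0,0,-0.5,0,0,0]],
])

```text
t: 33.05
eef_pos: [601.4, 211.2, 166.7]
tcp_rot: [3.139, -0.002, 1.152]
ft_force: [0.5, -0.2, -1.6]
opening: 0.314
```

Request:
send_rows([
  [[0.08,-0.07,0,0,0,0],[0.17,-0.15,0,0,0,0],[0.26,-0.23,0,0,0,0],[0.35,-0.31,0,0,0,0],[0.44,-0.38,0,0,0,0],[0.51,-0.44,0,0,0,0],[0.534,-0.457,0,0,0,0],[0.534,-0.457,0.1,0,0,0],[0.534,-0.457,0.2,0,0,0],[0.534,-0.457,0.28,0,0,0],[0.534,-0.457,0.31,0,0,0],[0.534,-0.457,0.31,0,0,0]],
])

```text
t: 34.05
eef_pos: [539.8, 411.9, 68.3]
tcp_rot: [-3.138, 0.005, 1.151]
ft_force: [0.1, 0.2, -0.2]
opening: 0.316
```

Request:
send_rows([
  [[0,0,0,0,0,0],[0,0,0,0,0,0],[0,0,0,0,0,0],[0,0,0,0,0,0],[0,0,0,0,0,0],[0,0,-0.1,0,0,0],[0,0,-0.2,0,0,0],[0,0,-0.3,0,0,0],[0,0,-0.4,0,0,0],[0,0,-0.45,0,0,0],[0,0,-0.45,0,0,0]],
], grip=-0.3)

```text
t: 34.97
eef_pos: [541.9, 413.9, 211.3]
tcp_rot: [3.138, -0.006, 1.152]
ft_force: [0.4, 0.5, -0.4]
opening: 0.648
```

Request:
send_rows([
  [[-0.1,0.02,0,0,0,-0.07],[-0.22,0.04,0,0,0,-0.14],[-0.34,0.06,0,0,0,-0.21],[-0.46,0.08,0,0,0,-0.267],[-0.58,0.096,0,0,0,-0.267],[-0.678,0.096,0.08,0,0,-0.267],[-0.678,0.096,0.18,0,0,-0.267],[-0.678,0.096,0.28,0,0,-0.267],[-0.678,0.096,0.35,0,0,-0.267],[-0.678,0.096,0.35,0,0,-0.267],[-0.678,0.096,0.35,0,0,-0.267]],
])

```text
t: 35.88
eef_pos: [483.9, 215.5, 100.9]
tcp_rot: [-3.139, 0.001, 1.571]
ft_force: [0.1, -0.2, 0.5]
opening: 0.649
```

```bash
python3 chock.py wrist; python3 chock.py top; python3 -c "
from h import *
plan(483.5,214.5,15,np.radians(90))"
```

```text
wrist 0.95 [313. 255.] [480. 213.] [481. 214.] [51. 34.] 0 4099
wrist 0.75 [586. 320.] [525. 393.] [527. 396.] [25. 32.] 70 1324
wrist 0.56 [206. 135.] [408. 152.] [408. 153.] [46. 28.] 70 3850
top 0.5 [196. 270.] [545. 403.] [544. 410.] [42. 56.] 68 269
at [484.9 215.9 102.9] yaw 1.571 q6 -1.28 shift [-0.005 -0.005  0.293] turn [ 0.0012 -0.0005  0.0003]
```

Request:
send_rows([
  [[-0.005,-0.008,0.08,0,0,0],[-0.005,-0.008,0.16,0,0,0],[-0.005,-0.008,0.22,0,0,0],[-0.005,-0.008,0.265,0,0,0],[-0.005,-0.008,0.286,0,0,0],[-0.005,-0.008,0.286,0,0,0]],
])

```text
t: 36.58
eef_pos: [481.9, 214.2, 15.4]
tcp_rot: [-3.141, 0.0, 1.571]
ft_force: [-0.6, -0.3, 0.3]
opening: 0.651
```

Request:
send_rows([
  [[0,0,0,0,0,0],[0,0,0,0,0,0],[0,0,0,0,0,0],[0,0,0,0,0,0],[0,0,0,0,0,0],[0,0,0,0,0,0],[0,0,0,0,0,0],[0,0,0,0,0,0],[0,0,0,0,0,0]],
], grip=1)

```text
t: 37.33
eef_pos: [482.2, 214.2, 16.3]
tcp_rot: [3.141, -0.0, 1.571]
ft_force: [-1.0, 0.2, 6.4]
opening: 0.353
```

Request:
send_rows([
  [[0,0,-0.03,0,0,0],[0,0,-0.1,0,0,0],[0,0,-0.2,0,0,0],[0,0,-0.3,0,0,0],[0,0,-0.4,0,0,0],[0,0,-0.48,0,0,0],[0,0,-0.5,0,0,0],[0,0,-0.5,0,0,0]],
])

```text
t: 38.0
eef_pos: [482.5, 214.3, 167.7]
tcp_rot: [3.138, -0.001, 1.571]
ft_force: [0.7, -0.1, -0.8]
opening: 0.355
```

Request:
send_rows([
  [[0.08,0.03,0,0,0,0],[0.2,0.07,0,0,0,0],[0.32,0.11,0,0,0,0],[0.44,0.15,0,0,0,0],[0.55,0.2,0,0,0,0],[0.64,0.24,0,0,0,0],[0.66,0.25,0,0,0,0],[0.66,0.25,0.1,0,0,0],[0.66,0.25,0.2,0,0,0],[0.66,0.25,0.28,0,0,0],[0.66,0.25,0.3,0,0,0],[0.66,0.25,0.3,0,0,0]],
])

```text
t: 39.0
eef_pos: [555.8, 411.1, 72.9]
tcp_rot: [-3.137, 0.003, 1.571]
ft_force: [-0.1, 0.6, -0.1]
opening: 0.355
```

Request:
send_rows([
  [[0,0,0,0,0,0],[0,0,0,0,0,0],[0,0,0,0,0,0],[0,0,0,0,0,0],[0,0,0,0,0,0],[0,0,-0.1,0,0,0],[0,0,-0.2,0,0,0],[0,0,-0.3,0,0,0],[0,0,-0.4,0,0,0],[0,0,-0.45,0,0,0],[0,0,-0.45,0,0,0]],
], grip=-0.3)

```text
t: 39.92
eef_pos: [558.0, 412.8, 215.5]
tcp_rot: [3.136, -0.004, 1.571]
ft_force: [-0.1, -0.4, 0.1]
opening: 0.646
```

Request:
send_rows([
  [[-0.1,-0.05,0,0,0,-0.07],[-0.2,-0.11,0,0,0,-0.14],[-0.31,-0.17,0,0,0,-0.21],[-0.42,-0.23,0,0,0,-0.28],[-0.53,-0.29,0,0,0,-0.35],[-0.64,-0.36,0,0,0,-0.42],[-0.75,-0.43,0,0,0,-0.49],[-0.865,-0.497,0.05,0,0,-0.56],[-0.865,-0.497,0.15,0,0,-0.63],[-0.865,-0.497,0.25,0,0,-0.7],[-0.865,-0.497,0.35,0,0,-0.77],[-0.865,-0.497,0.35,0,0,-0.778]],
])

```text
t: 40.92
eef_pos: [405.6, 151.8, 101.9]
tcp_rot: [-3.138, -0.006, 2.797]
ft_force: [-0.7, -0.2, 0.4]
opening: 0.652
```

```bash
python3 chock.py wrist; python3 chock.py scene; python3 -c "
from h import *
plan(408,152.5,15,np.radians(160))"
```

```text
wrist 0.67 [313. 252.] [405. 146.] [407. 148.] [48. 27.] 70 3015
scene 0.63 [507. 277.] [574. 396.] [569. 391.] [43. 26.] 20 123
scene 0.58 [514. 269.] [550. 415.] [548. 420.] [42. 63.] 88 400
scene 0.57 [399. 210.] [412. 152.] [417. 148.] [46. 48.] 72 279
at [408.4 152.8 106.9] yaw 2.79 q6 -2.58 shift [ 0.001 -0.002  0.306] turn [ 0.0004  0.0005 -0.0014]
```

Request:
send_rows([
  [[0,-0.01,0.08,0,0,0],[0,-0.01,0.16,0,0,0],[0,-0.01,0.23,0,0,0],[0,-0.01,0.28,0,0,0],[0,-0.01,0.303,0,0,0],[0,-0.01,0.303,0,0,0]],
])

```text
t: 41.62
eef_pos: [407.1, 150.0, 14.9]
tcp_rot: [-3.142, -0.0, 2.792]
ft_force: [-0.7, 0.0, -0.3]
opening: 0.65
```

Request:
send_rows([
  [[0,0,0,0,0,0],[0,0,0,0,0,0],[0,0,0,0,0,0],[0,0,0,0,0,0],[0,0,0,0,0,0],[0,0,0,0,0,0],[0,0,0,0,0,0],[0,0,0,0,0,0],[0,0,0,0,0,0]],
], grip=1)

```text
t: 42.37
eef_pos: [407.0, 149.9, 15.2]
tcp_rot: [3.141, 0.0, 2.793]
ft_force: [-1.3, -0.6, 7.4]
opening: 0.274
```

Request:
send_rows([
  [[0,0,-0.03,0,0,0],[0,0,-0.1,0,0,0],[0,0,-0.2,0,0,0],[0,0,-0.3,0,0,0],[0,0,-0.4,0,0,0],[0,0,-0.48,0,0,0],[0,0,-0.5,0,0,0],[0,0,-0.5,0,0,0]],
])

```text
t: 43.03
eef_pos: [407.3, 149.9, 166.6]
tcp_rot: [3.14, 0.003, 2.793]
ft_force: [0.1, -0.2, -0.3]
opening: 0.277
```

Request:
send_rows([
  [[-0.02,0.08,0,0,0,0],[-0.03,0.2,0,0,0,0],[-0.04,0.32,0,0,0,0],[-0.05,0.44,0,0,0,0],[-0.06,0.56,0,0,0,0],[-0.07,0.68,0,0,0,0],[-0.08,0.8,0,0,0,0],[-0.08,0.9,0,0,0,0],[-0.08,0.97,0,0,0,0],[-0.08,0.97,0.1,0,0,0],[-0.08,0.97,0.2,0,0,0],[-0.08,0.97,0.25,0,0,0]],
])

```text
t: 44.03
eef_pos: [526.9, 414.3, 84.2]
tcp_rot: [-3.136, -0.004, 2.794]
ft_force: [-0.3, 0.1, -0.5]
opening: 0.27
```

Request:
send_rows([
  [[0,0,0,0,0,0],[0,0,0,0,0,0],[0,0,0,0,0,0],[0,0,0,0,0,0],[0,0,0,0,0,0],[0,0,-0.1,0,0,0],[0,0,-0.22,0,0,0],[0,0,-0.34,0,0,0],[0,0,-0.46,0,0,0],[0,0,-0.58,0,0,0],[0,0,-0.7,0,0,0],[0,0,-0.8,0,0,0]],
], grip=-0.3)

```text
t: 45.03
eef_pos: [528.7, 415.0, 334.0]
tcp_rot: [3.139, 0.002, 2.793]
ft_force: [0.1, 0.2, -0.1]
opening: 0.651
```

Request:
send_rows([
  [[0.05,-0.1,0,0,0,0],[0.1,-0.2,0,0,0,0],[0.15,-0.3,0,0,0,0],[0.15,-0.4,0,0,0,0],[0.15,-0.5,0,0,0,0],[0.15,-0.5,0,0,0,0],[0.15,-0.5,0,0,0,0]],
])

```text
t: 45.62
eef_pos: [435.1, 288.6, 331.4]
tcp_rot: [3.14, 0.002, 2.792]
ft_force: [0.1, 0.4, 0.4]
opening: 0.649
```

```bash
python3 - <<'E'
from h import *
print(pose()[:3,3])
a=cam("scene")["image"]; b=cam("top")["image"]
cv2.imwrite("pics/f1.png",np.vstack([a[120:380,100:600],b[140:400,110:610]])[:,:,::-1])
E
python3 chock.py scene; python3 chock.py top; python3 chock.py wrist
```

```text
[435.10150622 288.63280182 331.43695821]
scene 0.85 [515. 269.] [551. 416.] [547. 421.] [65. 46.] 1 451
scene 0.84 [514. 246.] [486. 422.] [489. 412.] [47. 46.] 84 299
scene 0.64 [506. 278.] [576. 393.] [569. 391.] [47. 28.] 18 117
scene 0.49 [242. 211.] [ 454. -224.] [ 438. -220.] [123.  48.] 4 553
wrist 0.93 [278. 306.] [529. 401.] [542. 409.] [40. 47.] 67 579
wrist 0.91 [263. 328.] [559. 424.] [563. 422.] [51. 47.] 0 939
wrist 0.91 [314. 304.] [484. 415.] [482. 413.] [52. 29.] 79 804
```

View pics/f1.png

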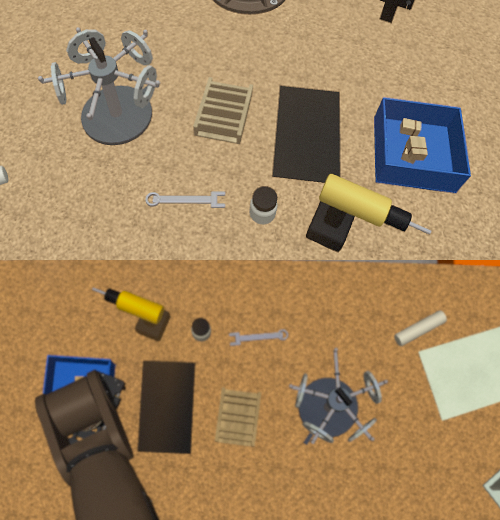

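```bash
python3 -c "
from cell import env
print(env.job_done())"
```

```text
the job is handed in; nothing more can be done
None
```

I hung both flange rings from the plywood rack on the turret and put all three chocks in the scrap bin. The job was handed in about 46 s into the run.

- **Rings:** Two rings were in the rack, ring0 and ring2. For each one I first turned an empty hook to the front pointer by the bar grip, then hung the ring on that hook. From the wrist pictures, the first hook sat within about 1° of the pointer. For the second I only judged by eye that its rod lay parallel to the pointer bar.
- **Chocks:** The wrist and scene cameras both found three chocks in the bin, one leaning on another. The mat is empty, and I saw no sign of a fourth chock or of one being knocked aside. The arm covered the bin in the last top view, so that camera could not confirm them.
- **Left in place:** The two rings already on the turret are still hanging, so four hooks now carry rings. The wrench, jar and drill look unmoved in the last pictures; I compared them by eye and did not measure them again.
- **Odd readings:** The gripper opening on the 12 mm bar grip read about 0.21 (roughly 20 mm). It held without slipping, and I did not look into why.
- **False detections:** The detection networks sometimes mistook other things for chocks, such as the turret or the jar. I ruled these out against the pictures.

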